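# Put the lens-edger shape gauges on their matching rests

### The job

Four white shape gauges of the lens edger are standing about on the bench: put each one upright on the black rest that shows its own outline, centred on the figure, with the oval and the square turned to line up with theirs. Set them down gently, without dropping or tipping any, let go of all of them, and leave the uncut lenses lying where they are.

Things in the scene. Friction and masses are not known exactly. Their poses are not given: they have to be found in the camera images.
- gauge_big_centre (a point): Loose large round gauge, about 80 g: white plastic plate, 8 mm thick, a large round disc, 68 mm in diameter; on its middle an upright grey grip, 18 x 18 mm square (sides along x and y), from 8 to 48 mm above the underside. Stands upright on the table at the start. Point: its centre, on the grip's axis, 24 mm above the underside; z up.
- gauge_oval_centre (a point): Loose oval gauge, about 80 g: white plastic plate, 8 mm thick, a long oval (straight sides, half-round ends), 76 mm along x, 42 mm along y; on its middle an upright grey grip, 18 x 18 mm square (sides along x and y), from 8 to 48 mm above the underside. Stands upright on the table at the start. Point: its centre, on the grip's axis, 24 mm above the underside; z up.
- gauge_small_centre (a point): Loose small round gauge, about 80 g: white plastic plate, 8 mm thick, a small round disc, 40 mm in diameter; on its middle an upright grey grip, 18 x 18 mm square (sides along x and y), from 8 to 48 mm above the underside. Stands upright on the table at the start. Point: its centre, on the grip's axis, 24 mm above the underside; z up.
- gauge_square_centre (a point): Loose square gauge, about 80 g: white plastic plate, 8 mm thick, a square, 54 x 54 mm, its sides along x and y; on its middle an upright grey grip, 18 x 18 mm square (sides along x and y), from 8 to 48 mm above the underside. Stands upright on the table at the start. Point: its centre, on the grip's axis, 24 mm above the underside; z up.
- rest_big_top (a point): Fixed rest of the large round gauge: flat black rubber pad, 88 x 88 x 6 mm, no rim. A flat light grey figure on it has the gauge's outline, 3 mm bigger all round: a large round disc, 68 mm in diameter (size of the gauge). Point: middle of the figure on the pad's top, 6 mm above the table; z up.
- rest_oval_top (a point): Fixed rest of the oval gauge: flat black rubber pad, 88 x 88 x 6 mm, no rim. A flat light grey figure on it has the gauge's outline, 3 mm bigger all round: a long oval (straight sides, half-round ends), 76 mm along x, 42 mm along y (size of the gauge). Point: middle of the figure on the pad's top, 6 mm above the table; z up.
- rest_small_top (a point): Fixed rest of the small round gauge: flat black rubber pad, 88 x 88 x 6 mm, no rim. A flat light grey figure on it has the gauge's outline, 3 mm bigger all round: a small round disc, 40 mm in diameter (size of the gauge). Point: middle of the figure on the pad's top, 6 mm above the table; z up.
- rest_square_top (a point): Fixed rest of the square gauge: flat black rubber pad, 88 x 88 x 6 mm, no rim. A flat light grey figure on it has the gauge's outline, 3 mm bigger all round: a square, 54 x 54 mm, its sides along x and y (size of the gauge). Point: middle of the figure on the pad's top, 6 mm above the table; z up.
- lens_near: Loose uncut spectacle lens, the one nearer the robot: a clear, faintly green glass disc 62 mm in diameter and 9 mm thick in the middle, lying flat on the table (30 g). To be left alone. Origin: centre of its underside.
- lens_far: Loose uncut spectacle lens, the one farther from the robot: a clear, faintly green glass disc 62 mm in diameter and 9 mm thick in the middle, lying flat on the table (30 g). To be left alone. Origin: centre of its underside.
Things that resemble listed ones, but are neither listed nor needed, are in the scene too. Leave any brown or yellow look-alike of the part that bears gauge_small_centre alone.

How it is judged (in metres and radians):
At the end, for the whole second after the job is handed in: Each gauge stands upright (0.1 rad), released and at rest on the rest of its own shape, within 12 mm of its figure's centre; the oval (either way round) and the square (any quarter turn) within 0.26 rad of their figures; the round ones turned anyhow (horizontal distance between gauge_big_centre and rest_big_top below 0.012 m and z of gauge_big_centre in the frame of rest_big_top between 0.018 and 0.03 m and angle between each of gauge_big_centre, gauge_oval_centre, gauge_small_centre, gauge_square_centre's own z axis and vertical below 0.1 rad and linear speed of each of gauge_big, gauge_oval, gauge_small, gauge_square below 0.02 m/s and horizontal distance between gauge_oval_centre and rest_oval_top below 0.012 m and z of gauge_oval_centre in the frame of rest_oval_top between 0.018 and 0.03 m and angle between the x axis of gauge_oval_centre and the x axis of rest_oval_top, either way round below 0.26 rad and horizontal distance between gauge_small_centre and rest_small_top below 0.012 m and z of gauge_small_centre in the frame of rest_small_top between 0.018 and 0.03 m and horizontal distance between gauge_square_centre and rest_square_top below 0.012 m and z of gauge_square_centre in the frame of rest_square_top between 0.018 and 0.03 m and (angle between the x axis of gauge_square_centre and the x axis of rest_square_top, either way round below 0.26 rad or angle between the x axis of gauge_square_centre and the y axis of rest_square_top, either way round below 0.26 rad)); the robot touches nothing.
It fails at once if an uncut lens is moved by more than 25 mm (distance of any of lens_near, lens_far from where it was at the start of the episode above 0.025 m).
It fails at once if a gauge is tipped over (angle between any of gauge_big_centre, gauge_oval_centre, gauge_small_centre, gauge_square_centre's own z axis and vertical above 0.8 rad).
It fails at once if a gauge is dropped: falls free of the fingers faster than 0.8 m/s (from over about 30 mm) ((linear speed of gauge_big above 0.8 m/s and contact force between gauge_big and the fingers below 0.1 N) or (linear speed of gauge_oval above 0.8 m/s and contact force between gauge_oval and the fingers below 0.1 N) or (linear speed of gauge_small above 0.8 m/s and contact force between gauge_small and the fingers below 0.1 N) or (linear speed of gauge_square above 0.8 m/s and contact force between gauge_square and the fingers below 0.1 N)).
It also fails if it takes over 99 s, if anything falls off the work surface, if the arm or the gripper's body presses on something with over 40 N, if the wrist force passes 120 N, or if a joint passes its speed limit or range.

### The arm

A 7-joint arm with a two-finger parallel gripper is mounted at the origin on the work surface. World frame = base frame: x ahead of the robot, y to its left, z up, the work surface at z = 0. Lengths are in m, angles in degrees, forces in N, time in s.
With the tool pointing down it reaches from about 0.425 to 0.875 m from the base axis. Payload 4.7 kg.
Tool frame: the origin (TCP) lies midway between the tips of the shut fingers; the grasp point (between the pads) lies 19 mm behind it; z points along the fingers, y is the direction in which the jaws open and shut (so a half turn about z gives the same grasp; the last joint's range is limited). The gripper opens to 87 mm and grips with 3 to 60 N. Pads are 19 mm wide; open, the fingers measure 117 mm over their backs; the gripper's body (75 mm by 190 mm) begins 51 mm behind the grasp point.
Start: joints at [69.506, 18.392, -4.016, 83.108, 1.295, 78.541, -3.26], TCP at [0.236, -0.606, 0.223] pointing down, gripper open.
Joint ranges: [-163.93, 163.93], [-17.29, 119.83], [-79.2, 71.16], [3.27, 140.29], [-89.18, 269.18], [5.43, 117.66], [-154.24, 154.24]. Speed limits (degrees/s): [147.25, 147.25, 180, 180, 180, 180, 180].

### API

Orientations are given as [roll, pitch, yaw] about the fixed x, y, z axes, in that order (R = Rz(yaw) Ry(pitch) Rx(roll)).
In Python, from cell import env gives the robot as it stands. The module is installed in compiled form; this text tells all that it offers.
- The arm moves only by the tool servo_tool, never from a script. Its argument "plan" is a list of rows, each a list of 3 entries, a list of its own where there are three numbers: the opening, from 0 (shut) to 1 (fully open), then the shift along the tool's x, y, z in cm, then the turn, a rotation vector about the tool's x, y, z in degrees. A call has 1 to 20 rows; each row shifts and turns the pose as measured when the row begins, along the tool's axes as they then stand; what a row does not reach is not made up. A row lasts 1/12 s, in which the tool goes at most 41.7 mm and 7.16 degrees, less where a joint would pass 70% of its speed; a pose out of reach is approached as far as the arm can. A call is refused whole if a number of a shift passes 4.17 or a number of a turn 7.16, either way. A call with a gripper value outside its range is refused whole. The fingers move at their own pace and stop on an object; "force" is the grip in N (left out, the last holds). Time passes only in rows, so rows that do not move let the fingers close. It gives the time, the measured TCP pose, the force and the opening at its end, in the units of the state.
- env.get_obs(): the state, without advancing time (a new reading comes with each control period).
- env.read_camera(name): name is "scene" or "top" or "wrist"; returns a dict with "image" (384x512x3 uint8, blue, green, red), "fx", "fy", "cx", "cy" (pixels), "k1" (the pictures are not rectified: a ray, as slopes to the right and down, at radius r is drawn at 1 + k1 r^2 times it, then the intrinsics apply), "rvec" (rotation vector, rad) and "tvec" (3), from world to camera coordinates, as OpenCV has them; the wrist camera has in their place "T_tool_cam" (4x4, takes a point from camera to tool coordinates, whose origin is the TCP and whose axes are the flange's). Camera axes: x right, y down, z forward; pixel columns grow to the right and rows downward; lengths in m; the calibration is good to about 2 mm. A picture is of the moment at which its call begins: read the wrist's pose just before it. There is no depth.
- env.sign_off(): hands the job in, once; it reports no verdict.
The state is a dict: "time_s": time; "qpos": joint angles; "joint_velocities": joint speeds; "effort": joint torques, N m; "tool_pos": TCP position; "tool_rot": TCP orientation; "force": force on the tool from outside, world axes, zero at the start; "wrist_torque": the same for the moment, N m; "grip_width": finger opening in m.
Only numpy, scipy, OpenCV 4.12 (cv2) and the standard library are available. Lean on these libraries where they do the work, as an engineer would, in place of code of your own. Each camera call takes 0.05 s, during which the arm holds its last target. There are 200 camera calls.

## Working session

There is one attempt and no reset: what is moved stays moved. The work goes in short steps, Python scripts to look and compute and a tool call to move; the robot and the scene stay as the last step left them, time stands still between calls to the robot, and variables do not carry over. Pictures are saved under pics/ and viewed, about 12 in all and at most 16, crops included, and the job is handed in when it is done.

Besides the shell and the picture viewer there is one more tool, called after "Emit:" by a JSON object that holds its "method" and its "body". servo_tool: Moves the arm, as the interface text tells. Its arguments: {"type":"object","properties":{"plan":{"type":"array"},"force":{"type":"number"}},"required":["plan"]}

```bash
mkdir -p pics; cat > h.py <<'E'
import numpy as np, cv2
from cell import env
def cam(n):
    c=env.read_camera(n); return c
def pose(c,obs=None):
    """camera->world R,t"""
    if 'rvec' in c:
        R=cv2.Rodrigues(np.array(c['rvec'],float))[0]; return R.T,-R.T@np.array(c['tvec'],float).ravel()
    from scipy.spatial.transform import Rotation as Ro
    T=np.array(c['T_tool_cam']); R=Ro.from_euler('xyz',obs['tool_rot'],degrees=True).as_matrix()
    return R@T[:3,:3], R@T[:3,3]+np.array(obs['tool_pos'])
def ray(c,uv,z,obs=None):
    uv=np.atleast_2d(np.array(uv,float)); R,t=pose(c,obs)
    d=np.stack([(uv[:,0]-c['cx'])/c['fx'],(uv[:,1]-c['cy'])/c['fy']],1); s=d.copy()
    for _ in range(20): s=d/(1+c['k1']*(s**2).sum(1,keepdims=True))
    w=np.c_[s,np.ones(len(s))]@R.T
    return t+w*((z-t[2])/w[:,2:])
E
python3 - <<'E'
from h import *
o=env.get_obs(); print({k:np.round(v,3) for k,v in o.items()})
for n in ['scene','top','wrist']:
    c=cam(n); cv2.imwrite(f'pics/{n}0.png',c['image']); print(n,{k:np.round(v,3) for k,v in c.items() if k!='image'})
    if n!='wrist': print(pose(c)[1])
E
```

```text
{'time_s': np.float64(0.0), 'qpos': array([69.506, 18.438, -4.015, 83.177,  1.296, 78.541, -3.262]), 'joint_velocities': array([ 0.012,  0.001, -0.031,  0.023,  0.117, -0.041, -0.131]), 'effort': array([ 0.0000e+00, -4.9129e+01, -4.0400e-01, -3.1253e+01, -6.4000e-02,
        4.4000e-02,  0.0000e+00]), 'tool_pos': array([ 0.236, -0.605,  0.221]), 'tool_rot': array([-1.7989e+02,  8.0000e-03,  2.1301e+01]), 'force': array([ 0.301,  0.294, -0.421]), 'wrist_torque': array([-0.005,  0.034, -0.014]), 'grip_width': np.float64(0.087)}
scene {'fx': np.float64(483.075), 'fy': np.float64(483.075), 'cx': np.float64(258.875), 'cy': np.float64(188.807), 'k1': np.float64(0.062), 'rvec': array([ 0.638,  2.648, -1.135]), 'tvec': array([ 0.452, -0.137,  1.588])}
[0.97732634 0.89840057 0.99143996]
top {'fx': np.float64(499.503), 'fy': np.float64(499.503), 'cx': np.float64(254.181), 'cy': np.float64(197.665), 'k1': np.float64(-0.205), 'rvec': array([ 2.148, -2.179,  0.079]), 'tvec': array([0.02 , 0.532, 1.132])}
[ 0.42378028 -0.01126102  1.17653264]
wrist {'fx': np.float64(303.358), 'fy': np.float64(303.358), 'cx': np.float64(256.399), 'cy': np.float64(190.804), 'k1': np.float64(-0.038), 'T_tool_cam': array([[-0.   , -0.97 , -0.245,  0.068],
       [ 1.   , -0.   ,  0.001,  0.001],
       [-0.001, -0.245,  0.97 , -0.162],
       [ 0.   ,  0.   ,  0.   ,  1.   ]])}
```

View pics/top0.png

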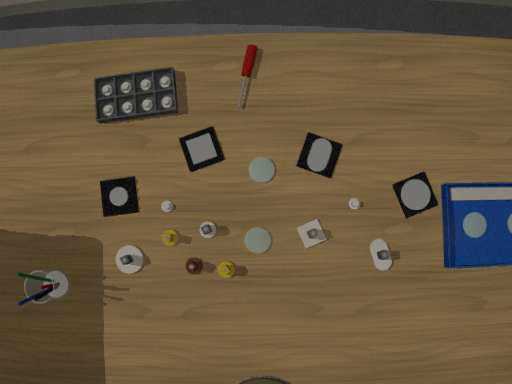

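View pics/scene0.png

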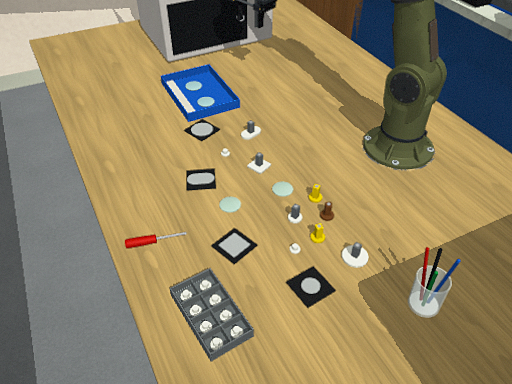

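Top view: the gauges are big (129,259), small (208,229), square (312,234) and oval (381,255). The rests are small (119,196), square (202,149), oval (320,155) and big (415,194). The small gauge is the white disc with a grey grip at (208,229). The look-alikes are yellow (170,237) and (227,269), brown (194,266), and tiny white knobs (167,206) and (354,203). I'll measure these and confirm them in a crop.

```bash
cat > m.py <<'E'
from h import *
c=cam('top'); im=c['image']; hsv=cv2.cvtColor(im,cv2.COLOR_BGR2HSV)
G=dict(big=(129,259),small=(208,229),square=(312,234),oval=(381,255))
Rr=dict(small=(119,196),square=(202,149),oval=(320,155),big=(415,194))
mask=((hsv[...,1]<70)&(hsv[...,2]>95)).astype(np.uint8)*255
cv2.imwrite('pics/mask.png',mask)
for nm,D,z in (('gauge',G,.008),('rest',Rr,.006)):
    for k,(u,v) in D.items():
        m=np.zeros_like(mask); m[v-26:v+27,u-26:u+27]=mask[v-26:v+27,u-26:u+27]
        cs,_=cv2.findContours(m,cv2.RETR_EXTERNAL,cv2.CHAIN_APPROX_NONE)
        cs=[x for x in cs if cv2.contourArea(x)>60]
        for x in cs:
            p=ray(c,x[:,0],z)[:,:2]; h=cv2.convexHull((p*1000).astype(np.float32))
            (cx,cy),(w,hh),a=cv2.minAreaRect(h)
            print(nm,k,x[:,0].mean(0).round(),'rect c',round(cx,1),round(cy,1),'size',round(w,1),round(hh,1),'ang',round(a,1),'r',round(np.hypot(cx,cy)))
for k,(u,v) in dict(lens_n=(258,240),lens_f=(262,170),k1=(167,206),k2=(354,203),y1=(170,237),y2=(227,269),br=(194,266)).items(): print(k,ray(c,(u,v),.0)[0].round(3))
a=im[120:290,90:450]; cv2.imwrite('pics/crop1.png',cv2.resize(a,None,fx=2.2,fy=2.2,interpolation=cv2.INTER_CUBIC))
E
python3 m.py
```

```text
gauge big [129. 259.] rect c 392.2 313.2 size 66.3 66.5 ang 89.8 r 502
gauge small [207. 229.] rect c 461.8 124.2 size 37.8 37.6 ang 89.4 r 478
gauge square [311. 233.] rect c 448.2 -119.2 size 54.2 55.2 ang 23.4 r 464
gauge oval [380. 254.] rect c 395.7 -282.2 size 76.0 44.3 ang 16.1 r 486
rest small [118. 196.] rect c 543.9 339.8 size 42.6 42.9 ang 45.7 r 641
rest square [201. 148.] rect c 655.3 138.1 size 58.2 59.0 ang 19.1 r 670
rest oval [319. 154.] rect c 635.0 -143.2 size 46.0 79.1 ang 70.2 r 651
rest big [415. 194.] rect c 535.9 -372.6 size 69.8 70.2 ang 87.6 r 653
lens_n [0.435 0.005 0.   ]
lens_f [ 0.6   -0.007  0.   ]
k1 [0.518 0.221 0.   ]
k2 [ 0.518 -0.224  0.   ]
y1 [0.444 0.214 0.   ]
y2 [0.367 0.079 0.   ]
br [0.375 0.157 0.   ]
```

View pics/crop1.png

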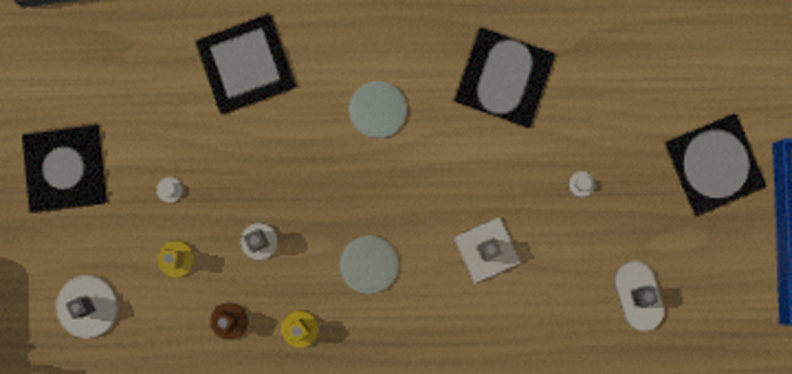

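All four gauges and four rests match their stated sizes, and the small gauge is confirmed as the only white disc of 40 mm with a grey grip. I'll start with the oval, at yaw 106° and placing at yaw 70°.

Emit:
{"method": "servo_tool", "body": {"plan": [[0.6,[0,0,0],[0,0,-7]],[0.6,[0,0,0],[0,0,-7]],[0.6,[0,0,0],[0,0,-7]],[0.6,[0,0,0],[0,0,-7]],[0.6,[0,0,0],[0,0,-7]],[0.6,[0,0,0],[0,0,-7]],[0.6,[0,0,0],[0,0,-7]],[0.6,[0,0,0],[0,0,-7]],[0.6,[0,0,0],[0,0,-7]],[0.6,[0,0,0],[0,0,-7]],[0.6,[0,0,0],[0,0,-7]],[0.6,[0,0,0],[0,0,-7]],[0.6,[2.7,2.4,0.7],[0,0,0]],[0.6,[2.7,2.4,0.7],[0,0,0]],[0.6,[2.7,2.4,0.7],[0,0,0]],[0.6,[2.7,2.4,0.7],[0,0,0]],[0.6,[2.7,2.4,0.7],[0,0,0]],[0.6,[2.7,2.4,0.7],[0,0,0]],[0.6,[2.7,2.4,0.7],[0,0,0]],[0.6,[2.7,2.4,0.7],[0,0,0]]], "force": 20}}

```text
time_s: 1.87
tool_pos: [0.3502, -0.3384, 0.158]
tool_rot: [-179.7, -0.3, 106.6]
force: [-0.1, -0.5, 0.5]
grip_width: 0.0522
```

```bash
cat > go.py <<'E'
import sys; from h import *
from scipy.spatial.transform import Rotation as Ro
x,y,z,yaw=map(float,sys.argv[1:5]); o=env.get_obs(); p=np.array(o['tool_pos'])
Rc=Ro.from_euler('xyz',o['tool_rot'],degrees=True); Rt=Ro.from_euler('xyz',[180,0,yaw],degrees=True)
d=np.array([x,y,z])-p
print('t',round(float(o['time_s']),2),'pos',p.round(4),'rot',np.round(o['tool_rot'],2),'w',round(float(o['grip_width']),4),'F',np.round(o['force'],1),'q7',np.round(o['qpos'],0))
print('turn',(Rc.inv()*Rt).as_rotvec(degrees=True).round(1),'shift now',(Rc.inv().apply(d)*100).round(2),'shift after turn',(Rt.inv().apply(d)*100).round(2))
E
python3 go.py .396 -.282 .15 106.1
```

```text
t 1.87 pos [ 0.3502 -0.3384  0.158 ] rot [-179.72   -0.26  106.61] w 0.0522 F [-0.1 -0.5  0.5] q7 [ 66.   3. -26. 109.   1.  69.  57.]
turn [-0.3 -0.3  0.5] shift now [4.09 6.01 0.79] shift after turn [4.15 5.97 0.8 ]
```

Emit:
{"method": "servo_tool", "body": {"plan": [[0.6,[2.1,3.0,0.4],[-0.1,-0.1,0.2]],[0.6,[2.0,3.0,0.4],[-0.1,-0.1,0.2]],[0.6,[0,0,0],[0,0,0]]]}}

```text
time_s: 2.12
tool_pos: [0.3993, -0.2707, 0.1483]
tool_rot: [-179.9, -0.2, 106.7]
force: [0.0, 0.5, -0.3]
grip_width: 0.052
```

```bash
cat > w.py <<'E'
import sys; from h import *
o=env.get_obs(); c=cam('wrist'); cv2.imwrite(sys.argv[1],c['image'])
hsv=cv2.cvtColor(c['image'],cv2.COLOR_BGR2HSV); S=hsv[...,1]; V=hsv[...,2]
for nm,m,z in (('white',(S<40)&(V>170),.008),('grey',(S<70)&(V>40)&(V<=150),.048)):
    cs,_=cv2.findContours(m.astype(np.uint8),cv2.RETR_EXTERNAL,cv2.CHAIN_APPROX_NONE)
    for x in cs:
        if cv2.contourArea(x)>500:
            h=cv2.convexHull((ray(c,x[:,0],z,o)[:,:2]*1000).astype(np.float32)); r=cv2.minAreaRect(h)
            print(nm,x[:,0].mean(0).round(),np.round(r[0],1),np.round(r[1],1),round(r[2],1))
E
python3 w.py pics/w1.png; python3 go.py .396 -.282 .018 106.1
```

```text
white [250. 190.] [ 397.4 -283.1] [74.3 41.4] 16.7
white [378. 170.] [ 515.9 -224.3] [27.  25.8] 16.9
white [501. 125.] [ 616.1 -150.5] [30.1 65.5] 27.6
white [353.  44.] [ 449.1 -120.7] [53.5 53.4] 23.2
grey [265. 339.] [ 453.9 -442.8] [548.1  71.9] 16.2
grey [257. 311.] [ 437.6 -390.2] [102.3  19.7] 16.6
grey [262. 256.] [ 418.9 -331.6] [211.7  72.4] 16.7
grey [431. 248.] [ 581.2 -277.3] [156.1  74.5] 16.5
grey [ 79. 252.] [ 255.2 -385.1] [159.3  93.5] 17.0
grey [490. 130.] [ 578.6 -166.6] [46.2 96.5] 27.6
grey [361.  39.] [ 445.1 -125.8] [28.2 22.9] 24.0
t 2.17 pos [ 0.3974 -0.2738  0.1485] rot [-1.7981e+02 -1.3000e-01  1.0657e+02] w 0.0523 F [-0.6 -0.5  0.4] q7 [ 61.   3. -30. 111.   1.  67.  47.]
turn [-0.2 -0.1  0.5] shift now [-0.78 -0.32 13.05] shift after turn [-0.75 -0.36 13.05]
```

View pics/w1.png

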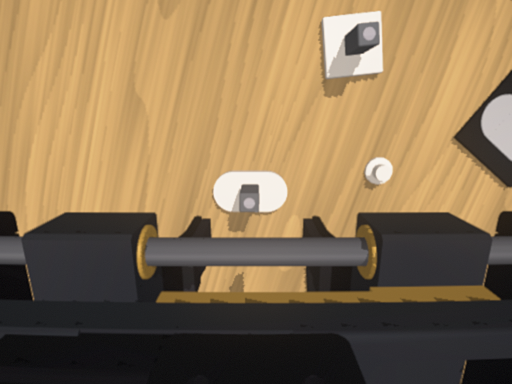

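Wrist view: the oval's plate is at (250,190), with its grip between the fingers. Its centre agrees with the top view within 2 mm. Next I go down.

Emit:
{"method": "servo_tool", "body": {"plan": [[0.6,[-0.8,-0.3,2.5],[0,0,0]],[0.6,[0,0,3],[0,0,0]],[0.6,[0,0,3],[0,0,0]],[0.6,[0,0,2.5],[0,0,0]],[0.6,[0,0,0],[0,0,0]]]}}

```text
time_s: 2.58
tool_pos: [0.3966, -0.2888, 0.0378]
tool_rot: [-179.9, 0.4, 106.5]
force: [-0.9, -0.1, -0.3]
grip_width: 0.052
```

```bash
python3 go.py .397 -.2827 .018 106.6
```

```text
t 2.58 pos [ 0.3966 -0.2888  0.0378] rot [-179.88    0.43  106.49] w 0.052 F [-0.9 -0.1 -0.3] q7 [ 60.  11. -29. 116.   7.  54.  43.]
turn [-0.1  0.4 -0.1] shift now [0.58 0.22 1.97] shift after turn [0.57 0.22 1.98]
```

Emit:
{"method": "servo_tool", "body": {"plan": [[0.6,[0.6,0.2,1.0],[-0.1,0.4,0]],[0.6,[0,0,1.0],[0,0,0]],[0.6,[0,0,0],[0,0,0]],[0.6,[0,0,0],[0,0,0]]]}}

```text
time_s: 2.92
tool_pos: [0.3962, -0.2851, 0.018]
tool_rot: [-180.0, 0.1, 106.3]
force: [0.2, -0.9, -0.2]
grip_width: 0.0519
```

```bash
python3 go.py .397 -.2827 .018 106.6
```

```text
t 2.92 pos [ 0.3962 -0.2851  0.018 ] rot [-1.7999e+02  7.0000e-02  1.0626e+02] w 0.0519 F [ 0.2 -0.9 -0.2] q7 [ 60.  13. -29. 117.   8.  52.  42.]
turn [-0.   0.1 -0.3] shift now [0.21 0.15 0.  ] shift after turn [0.21 0.15 0.  ]
```

Emit:
{"method": "servo_tool", "body": {"plan": [[0.6,[0.2,0.1,0],[0,0,0]],[0,[0,0,0],[0,0,0]],[0,[0,0,0],[0,0,0]],[0,[0,0,0],[0,0,0]],[0,[0,0,0],[0,0,0]],[0,[0,0,0],[0,0,0]],[0,[0,0,0],[0,0,0]],[0,[0,0,0],[0,0,0]],[0,[0,0,0],[0,0,0]]]}}

```text
time_s: 3.67
tool_pos: [0.3994, -0.2852, 0.0225]
tool_rot: [179.8, 0.5, 106.3]
force: [-0.2, 0.2, -1.3]
grip_width: 0.0174
```

```bash
python3 go.py .635 -.1432 .12 70.2
```

```text
t 3.67 pos [ 0.3994 -0.2852  0.0225] rot [179.8    0.5  106.26] w 0.0174 F [-0.2  0.2 -1.3] q7 [ 60.  13. -29. 117.   8.  52.  42.]
turn [ 0.3  0.4 36.1] shift now [ 6.95 26.63 -9.72] shift after turn [21.34 17.36 -9.75]
```

Emit:
{"method": "servo_tool", "body": {"plan": [[0,[0,0,-2],[0,0,0]],[0,[0,0,-3],[0,0,0]],[0,[0,0,-3],[0,0,0]],[0,[0,0,-2],[0,0,0]],[0,[0,0,0],[0,0,6]],[0,[0,0,0],[0,0,6]],[0,[0,0,0],[0,0,6]],[0,[0,0,0],[0,0,6]],[0,[0,0,0],[0,0,6]],[0,[0,0,0],[0,0,6]],[0,[3,2.5,0],[0,0,0]],[0,[3,2.5,0],[0,0,0]],[0,[3,2.5,0],[0,0,0]],[0,[3,2.5,0],[0,0,0]],[0,[3,2.5,0],[0,0,0]],[0,[3,2.5,0],[0,0,0]],[0,[1,0.8,0],[0,0,0]],[0,[0,0,0],[0,0,0]]]}}

```text
time_s: 5.17
tool_pos: [0.6198, -0.1637, 0.1217]
tool_rot: [180.0, 0.2, 67.7]
force: [0.3, -0.3, -0.9]
grip_width: 0.0179
```

```bash
python3 go.py .635 -.1432 .04 70.2; python3 w.py pics/w2.png
```

```text
t 5.17 pos [ 0.6198 -0.1637  0.1217] rot [179.98   0.22  67.68] w 0.0179 F [ 0.3 -0.3 -0.9] q7 [ 39.  25. -34.  91.  15.  69. -20.]
turn [ 0.   0.2 -2.5] shift now [2.5  0.62 8.16] shift after turn [2.44 0.74 8.17]
white [ 76. 208.] [ 451.6 -119.5] [56.3 53.7] 23.0
white [258. 189.] [ 621.  -164.5] [ 97.2 114.7] 67.7
white [10. 94.] [453.2  -4.7] [59.5 26.1] 56.8
white [164.  28.] [600.6 -12. ] [50.7 60.5] 66.9
grey [243. 324.] [ 569.2 -297.1] [ 92.9 494.7] 67.8
grey [400. 250.] [ 725.1 -256.8] [ 67.4 187.9] 67.2
grey [256. 252.] [ 604.2 -206.2] [75.6 81.1] 67.6
grey [106. 247.] [ 482.5 -154.7] [ 79.6 185. ] 62.9
grey [264. 145.] [ 639.3 -134. ] [65.  72.7] 69.5
```

View pics/w2.png

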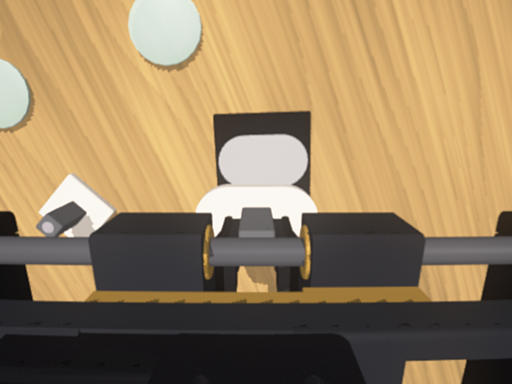

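The oval is held level and the figure is ahead at (263,160). I'll go on to above the rest and then down.

Emit:
{"method": "servo_tool", "body": {"plan": [[0,[1.2,0.3,1.5],[0,0,-2.5]],[0,[1.2,0.4,2.5],[0,0,0]],[0,[0,0,2.5],[0,0,0]],[0,[0,0,1.3],[0,0,0]],[0,[0,0,0],[0,0,0]],[0,[0,0,0],[0,0,0]]]}}

```text
time_s: 5.72
tool_pos: [0.6284, -0.1526, 0.0413]
tool_rot: [-179.9, 0.7, 69.8]
force: [0.4, -0.4, -0.8]
grip_width: 0.0179
```

```bash
python3 go.py .635 -.1432 .025 70.2
```

```text
t 5.72 pos [ 0.6284 -0.1526  0.0413] rot [-179.86    0.66   69.82] w 0.0179 F [ 0.4 -0.4 -0.8] q7 [ 36.  30. -33.  93.  19.  62. -22.]
turn [-0.1  0.7 -0.4] shift now [1.13 0.3  1.61] shift after turn [1.11 0.31 1.63]
```

Emit:
{"method": "servo_tool", "body": {"plan": [[0,[1.1,0.3,0.3],[0,0.6,-0.3]],[0,[0,0,0.3],[0,0,0]],[0,[0,0,0],[0,0,0]],[0,[0,0,0],[0,0,0]]]}}

```text
time_s: 6.05
tool_pos: [0.6363, -0.146, 0.0387]
tool_rot: [179.9, 0.1, 69.9]
force: [0.8, -0.9, -0.0]
grip_width: 0.0178
```

```bash
python3 go.py .635 -.1432 .025 70.2
```

```text
t 6.05 pos [ 0.6363 -0.146   0.0387] rot [1.7985e+02 8.0000e-02 6.9900e+01] w 0.0178 F [ 0.8 -0.9 -0. ] q7 [ 36.  31. -33.  93.  19.  62. -22.]
turn [ 0.1  0.1 -0.3] shift now [ 0.22 -0.22  1.37] shift after turn [ 0.22 -0.22  1.37]
```

Emit:
{"method": "servo_tool", "body": {"plan": [[0,[0.2,-0.2,0.4],[0,0,0]],[0,[0,0,0.4],[0,0,0]],[0,[0,0,0.3],[0,0,0]],[0,[0,0,0],[0,0,0]]]}}

```text
time_s: 6.38
tool_pos: [0.6364, -0.1436, 0.0289]
tool_rot: [179.6, 0.1, 69.9]
force: [-0.1, 0.4, -0.9]
grip_width: 0.0176
```

```bash
python3 go.py .635 -.1432 .025 70.2
```

```text
t 6.38 pos [ 0.6364 -0.1436  0.0289] rot [1.7965e+02 8.0000e-02 6.9890e+01] w 0.0176 F [-0.1  0.4 -0.9] q7 [ 36.  31. -33.  94.  19.  61. -23.]
turn [ 0.4  0.1 -0.3] shift now [-0.01 -0.15  0.39] shift after turn [-0.01 -0.15  0.39]
```

Emit:
{"method": "servo_tool", "body": {"plan": [[0,[0,0,0.3],[0,0,0]],[0,[0,0,0],[0,0,0]]]}}

```text
time_s: 6.55
tool_pos: [0.6373, -0.1435, 0.0292]
tool_rot: [179.6, 0.1, 69.9]
force: [-0.5, -0.1, -1.6]
grip_width: 0.018
```

Emit:
{"method": "servo_tool", "body": {"plan": [[0,[0,0,0.2],[0,0,0]],[0,[0,0,0],[0,0,0]]]}}

```text
time_s: 6.72
tool_pos: [0.6383, -0.1436, 0.0286]
tool_rot: [179.4, 0.1, 69.9]
force: [0.1, -0.6, -0.9]
grip_width: 0.0178
```

Emit:
{"method": "servo_tool", "body": {"plan": [[0,[-0.1,0,0.5],[0.4,0,0]],[0,[0,0,0.3],[0,0,0]]]}}

```text
time_s: 6.88
tool_pos: [0.6387, -0.1437, 0.0264]
tool_rot: [179.9, 0.2, 69.9]
force: [-8.1, -0.2, 17.1]
grip_width: 0.0175
```

Emit:
{"method": "servo_tool", "body": {"plan": [[0,[0,0,0.4],[0,0,0]]]}}

```text
time_s: 6.97
tool_pos: [0.6387, -0.1437, 0.0264]
tool_rot: [179.9, 0.3, 69.9]
force: [-13.5, 0.5, 31.6]
grip_width: 0.0177
```

Emit:
{"method": "servo_tool", "body": {"plan": [[0,[0,0,-0.1],[0,0,0]],[0.5,[0,0,0],[0,0,0]],[0.5,[0,0,0],[0,0,0]],[0.5,[0,0,0],[0,0,0]],[0.5,[0,0,0],[0,0,0]],[0.5,[0,0,0],[0,0,0]],[0.5,[0,0,-2],[0,0,0]],[0.5,[0,0,-4],[0,0,0]],[0.5,[0,0,-4],[0,0,0]],[0.5,[0,0,-2],[0,0,0]],[0.5,[0,0,0],[0,0,0]]]}}

```text
time_s: 7.88
tool_pos: [0.6351, -0.1429, 0.1447]
tool_rot: [-179.4, 0.3, 69.9]
force: [0.9, -1.1, 1.5]
grip_width: 0.0434
```

```bash
python3 go.py .449 -.120 .15 113.2;python3 w.py pics/w3.png
```

```text
t 7.88 pos [ 0.6351 -0.1429  0.1447] rot [-179.41    0.3    69.92] w 0.0434 F [ 0.9 -1.1  1.5] q7 [ 37.  25. -35.  87.  15.  73. -20.]
turn [ -0.7   0.1 -43.3] shift now [ -4.24 -18.27  -0.32] shift after turn [  9.43 -16.2   -0.53]
white [ 81. 207.] [ 450.9 -100.4] [32.6 67.4] 82.9
white [258. 181.] [ 638.  -143.1] [48.5 82.9] 70.1
white [ 20. 110.] [443.8   1.7] [60.5 47.4] 58.7
white [173.  58.] [603.1  -6.8] [59.9 60.4] 4.1
grey [424. 249.] [ 768.3 -251.4] [ 73.5 165.8] 69.9
grey [212. 307.] [ 602.7 -253.3] [163.4 541.7] 62.3
grey [253. 212.] [ 626.1 -167.7] [143.5 179.3] 70.3
```

View pics/w3.png

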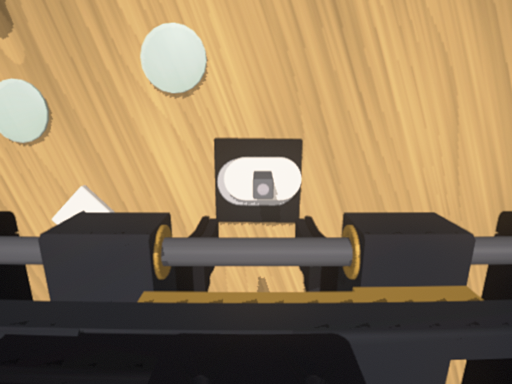

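The oval stands on its figure, about 3 mm off centre. The square is next.

Emit:
{"method": "servo_tool", "body": {"plan": [[0.5,[0,0,0],[0,0,-7]],[0.5,[0,0,0],[0,0,-7]],[0.5,[0,0,0],[0,0,-7]],[0.5,[0,0,0],[0,0,-7]],[0.5,[0,0,0],[0,0,-7]],[0.5,[0,0,0],[0,0,-7]],[0.5,[1.9,-3.2,0],[0,0,0]],[0.5,[1.9,-3.2,0],[0,0,0]],[0.5,[1.9,-3.2,0],[0,0,0]],[0.5,[1.9,-3.2,0],[0,0,0]],[0.5,[1.9,-3.2,0],[0,0,0]],[0.5,[0.5,-0.7,0],[0,0,0]],[0.5,[0,0,0],[0,0,0]],[0.5,[0,0,0],[0,0,0]]]}}

```text
time_s: 9.1
tool_pos: [0.4182, -0.1138, 0.1171]
tool_rot: [-177.7, -2.2, 112.9]
force: [0.0, -0.2, -0.3]
grip_width: 0.0436
```

```bash
python3 go.py .449 -.120 .03 113.2
```

```text
t 9.1 pos [ 0.4182 -0.1138  0.1171] rot [-177.67   -2.22  112.92] w 0.0436 F [ 0.  -0.2 -0.3] q7 [ 59.   1. -47. 116.   0.  66.  35.]
turn [-2.3 -2.2 -0.2] shift now [-2.11  2.95  8.53] shift after turn [-1.79  2.59  8.71]
```

Emit:
{"method": "servo_tool", "body": {"plan": [[0.5,[-0.8,1.2,0],[-1.1,-1.1,0]],[0.5,[-0.8,1.2,0],[-1.1,-1.1,0]],[0.5,[0,0,1.5],[0,0,0]],[0.5,[0,0,1.5],[0,0,0]],[0.5,[0,0,0],[0,0,0]],[0.5,[0,0,0],[0,0,0]]]}}

```text
time_s: 9.6
tool_pos: [0.4539, -0.1187, 0.0827]
tool_rot: [179.7, -0.2, 113.1]
force: [-0.1, 0.6, 0.7]
grip_width: 0.0435
```

```bash
python3 go.py .449 -.120 .02 113.2
```

```text
t 9.6 pos [ 0.4539 -0.1187  0.0827] rot [179.68  -0.24 113.06] w 0.0435 F [-0.1  0.6  0.7] q7 [ 58.   7. -48. 116.   5.  59.  30.]
turn [ 0.3 -0.2 -0.1] shift now [ 0.05 -0.53  6.27] shift after turn [ 0.07 -0.5   6.27]
```

Emit:
{"method": "servo_tool", "body": {"plan": [[0.5,[0,-0.4,1.0],[0.2,-0.2,0]],[0.5,[0,0,2],[0,0,0]],[0.5,[0,0,1.5],[0,0,0]],[0.5,[0,0,0],[0,0,0]],[0.5,[0,0,0],[0,0,0]]]}}

```text
time_s: 10.02
tool_pos: [0.4531, -0.1204, 0.0364]
tool_rot: [179.7, -0.0, 113.1]
force: [-0.1, 0.3, -0.1]
grip_width: 0.0435
```

```bash
python3 go.py .449 -.120 .018 113.2
```

```text
t 10.02 pos [ 0.4531 -0.1204  0.0364] rot [ 1.7971e+02 -2.0000e-02  1.1310e+02] w 0.0435 F [-0.1  0.3 -0.1] q7 [ 56.  11. -47. 119.  10.  54.  27.]
turn [ 0.3 -0.  -0.1] shift now [ 0.2  -0.38  1.84] shift after turn [ 0.2  -0.37  1.84]
```

Emit:
{"method": "servo_tool", "body": {"plan": [[0.5,[0.2,-0.6,1.0],[0.2,0,0]],[0.5,[0,0,1.0],[0,0,0]],[0.5,[0,0,0.2],[0,0,0]],[0,[0,0,0.2],[0,0,0]],[0,[0,0,0.2],[0,0,0]],[0,[0,0,0],[0,0,0]],[0,[0,0,0],[0,0,0]],[0,[0,0,0],[0,0,0]],[0,[0,0,0],[0,0,0]],[0,[0,0,0],[0,0,0]]]}}

```text
time_s: 10.85
tool_pos: [0.4485, -0.1221, 0.0108]
tool_rot: [179.8, 0.2, 113.1]
force: [-0.5, -0.0, -0.6]
grip_width: 0.018
```

```bash
python3 go.py .6553 .1381 .12 109.1
```

```text
t 10.85 pos [ 0.4485 -0.1221  0.0108] rot [179.77   0.24 113.07] w 0.018 F [-0.5 -0.  -0.6] q7 [ 55.  13. -46. 120.  13.  51.  25.]
turn [0.2 0.2 4. ] shift now [ 15.79  29.27 -10.87] shift after turn [ 17.82  28.05 -10.92]
```

Emit:
{"method": "servo_tool", "body": {"plan": [[0,[0,0,-2],[0,0,0]],[0,[0,0,-3],[0,0,0]],[0,[0,0,-3],[0,0,0]],[0,[0,0,-3],[0,0,2]],[0,[0,0,0],[0,0,2]],[0,[2,3.1,0],[0,0,0]],[0,[2,3.1,0],[0,0,0]],[0,[2,3.1,0],[0,0,0]],[0,[2,3.1,0],[0,0,0]],[0,[2,3.1,0],[0,0,0]],[0,[2,3.1,0],[0,0,0]],[0,[2,3.1,0],[0,0,0]],[0,[2,3.1,0],[0,0,0]],[0,[1,1.5,0],[0,0,0]],[0,[0,0,0],[0,0,0]],[0,[0,0,0],[0,0,0]]]}}

```text
time_s: 12.18
tool_pos: [0.6505, 0.1288, 0.1226]
tool_rot: [180.0, 0.3, 108.0]
force: [0.2, -0.6, -0.7]
grip_width: 0.0179
```

```bash
python3 go.py .6553 .1381 .035 109.1
```

```text
t 12.18 pos [0.6505 0.1288 0.1226] rot [179.96   0.33 107.98] w 0.0179 F [ 0.2 -0.6 -0.7] q7 [ 22.  32. -49.  87.  25.  73. -12.]
turn [ 0.   0.3 -1.1] shift now [0.78 0.74 8.76] shift after turn [0.72 0.76 8.76]
```

Emit:
{"method": "servo_tool", "body": {"plan": [[0,[0.7,0.8,1],[0,0.3,-1.1]],[0,[0,0,2.5],[0,0,0]],[0,[0,0,2.5],[0,0,0]],[0,[0,0,1.8],[0,0,0]],[0,[0,0,0],[0,0,0]],[0,[0,0,0],[0,0,0]]]}}

```text
time_s: 12.68
tool_pos: [0.6551, 0.1304, 0.0434]
tool_rot: [-180.0, 0.3, 108.8]
force: [-0.5, -0.5, 0.1]
grip_width: 0.0179
```

```bash
python3 go.py .6553 .1381 .02 109.1
```

```text
t 12.68 pos [0.6551 0.1304 0.0434] rot [-179.98    0.33  108.79] w 0.0179 F [-0.5 -0.5  0.1] q7 [ 20.  37. -47.  90.  29.  66. -14.]
turn [-0.   0.3 -0.3] shift now [0.74 0.27 2.34] shift after turn [0.72 0.27 2.34]
```

Emit:
{"method": "servo_tool", "body": {"plan": [[0,[0.8,0.3,0.5],[0,0,0]],[0,[0,0,0.6],[0,0,0]],[0,[0,0,0.6],[0,0,0]],[0,[0,0,0.5],[0,0,0]],[0,[0,0,0],[0,0,0]]]}}

```text
time_s: 13.1
tool_pos: [0.6577, 0.1372, 0.0243]
tool_rot: [179.7, 0.5, 108.6]
force: [0.1, 0.1, -1.1]
grip_width: 0.0181
```

```bash
python3 go.py .6553 .1381 .016 109.1
```

```text
t 13.1 pos [0.6577 0.1372 0.0243] rot [179.71   0.49 108.58] w 0.0181 F [ 0.1  0.1 -1.1] q7 [ 19.  38. -46.  90.  30.  64. -16.]
turn [ 0.3  0.5 -0.5] shift now [ 0.17 -0.2   0.83] shift after turn [ 0.16 -0.19  0.83]
```

Emit:
{"method": "servo_tool", "body": {"plan": [[0,[0.1,-0.2,0.5],[0.2,0.4,0]],[0,[0,0,0.4],[0,0,0]]]}}

```text
time_s: 13.27
tool_pos: [0.656, 0.138, 0.0162]
tool_rot: [179.8, 0.1, 108.6]
force: [-11.3, -4.5, 28.2]
grip_width: 0.0176
```

Emit:
{"method": "servo_tool", "body": {"plan": [[0,[0,0,0.4],[0,0,0]]]}}

```text
time_s: 13.35
tool_pos: [0.656, 0.138, 0.0157]
tool_rot: [179.9, 0.2, 108.6]
force: [-13.3, -5.1, 31.2]
grip_width: 0.0179
```

Emit:
{"method": "servo_tool", "body": {"plan": [[0,[0,0,-0.1],[0,0,0]],[0.5,[0,0,0],[0,0,0]],[0.5,[0,0,0],[0,0,0]],[0.5,[0,0,0],[0,0,0]],[0.5,[0,0,0],[0,0,0]],[0.5,[0,0,0],[0,0,0]],[0.5,[0,0,-2],[0,0,0]],[0.5,[0,0,-4],[0,0,0]],[0.5,[0,0,-4],[0,0,0]],[0.5,[0,0,-3],[0,0,0]],[0.5,[0,0,0],[0,0,0]]]}}

```text
time_s: 14.27
tool_pos: [0.6533, 0.1375, 0.1469]
tool_rot: [-179.6, 0.0, 108.6]
force: [1.4, 1.3, 1.1]
grip_width: 0.0434
```

```bash
python3 go.py .470 .116 .15 109;python3 w.py pics/w4.png
python3 - <<'E'
from h import *
c=cam('top'); a=c['image'][120:290,90:240]; cv2.imwrite('pics/c5.png',np.vstack([cv2.resize(c['image'][215:245,190:226],(432,360)),]))
im=c['image']; u=cv2.resize(im[212:246,186:230],None,fx=9,fy=9,interpolation=2); v=cv2.resize(im[242:276,108:152],None,fx=9,fy=9,interpolation=2); cv2.imwrite('pics/c5.png',np.hstack([u,v]))
E
```

```text
t 14.27 pos [0.6533 0.1375 0.1469] rot [-1.7961e+02  2.0000e-02  1.0860e+02] w 0.0434 F [1.4 1.3 1.1] q7 [ 21.  32. -50.  84.  25.  76. -12.]
turn [-0.4  0.  -0.4] shift now [  3.81 -18.05  -0.18] shift after turn [  3.94 -18.03  -0.31]
white [ 32. 219.] [439.8  21. ] [47.8 39. ] 24.9
white [258. 180.] [655.8 138.1] [59.9 59.2] 19.2
white [448. 151.] [824.8 228.2] [28.3 28.1] 52.9
white [399. 138.] [773.  222.9] [29.3 26.4] 19.0
white [ 73. 133.] [465.7 124.8] [37.1 38.6] 26.8
white [466. 101.] [820.3 276.5] [27.1 29.9] 77.3
white [415.  88.] [767.9 272.1] [29.1 26.5] 19.2
white [150.  54.] [521.  219.8] [26.5 27.5] 63.6
white [485.  47.] [815.8 326.6] [29.8 26.9] 2.5
white [433.  33.] [763.2 321.5] [28.8 26.9] 5.2
grey [424. 249.] [827.2 134.9] [167.2  74.4] 18.9
grey [210. 305.] [698.1  29.4] [544.9 164.5] 11.1
grey [257. 226.] [662.1 111.5] [179.9 145.1] 18.9
grey [ 55. 136.] [473.1 127.8] [39.6 17. ] 23.8
grey [445.  88.] [778.  271.4] [111.3 144.2] 5.8
```

View pics/w4.png

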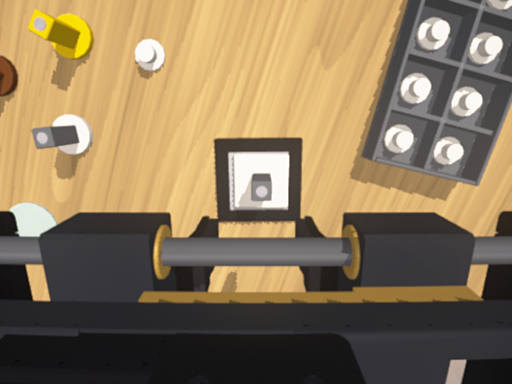

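View pics/c5.png

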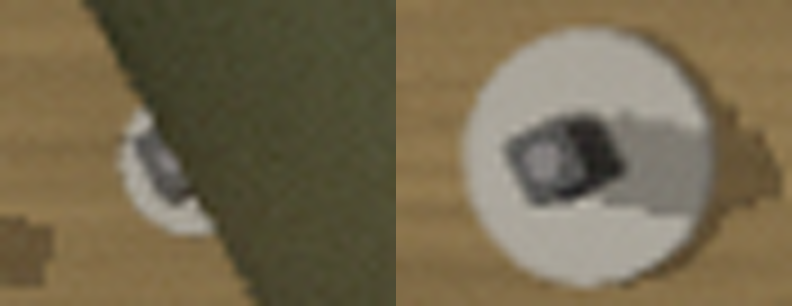

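The square is on its figure: wrist measurement (655.8,138.1), 19.2°. I'll go above the small gauge and check its grip angle.

Emit:
{"method": "servo_tool", "body": {"plan": [[0.5,[0.7,-3.2,0],[0,0,-1.5]],[0.5,[0.7,-3.2,0],[0,0,-1.5]],[0.5,[0.7,-3.2,0],[0,0,-1.5]],[0.5,[0.7,-3.2,0],[0,0,-1.5]],[0.5,[0.5,-2,0],[0,0,0]],[0.5,[0.2,-1,0],[0,0,0]],[0.5,[0,0,0],[0,0,0]],[0.5,[0,0,0],[0,0,0]]]}}

```text
time_s: 15.03
tool_pos: [0.4755, 0.1049, 0.1263]
tool_rot: [-177.8, -0.6, 114.6]
force: [-0.2, 0.2, -0.3]
grip_width: 0.0437
```

```bash
python3 go.py .463 .1243 .12 115;python3 w.py pics/w6.png
```

```text
t 15.03 pos [0.4755 0.1049 0.1263] rot [-177.8    -0.64  114.59] w 0.0437 F [-0.2  0.2 -0.3] q7 [ 40.  11. -60. 109.  10.  68.   1.]
turn [-2.2 -0.6 -0.4] shift now [ 2.28 -0.31  0.67] shift after turn [ 2.29 -0.32  0.63]
white [448. 212.] [651.2 160.9] [69.2 25.5] 3.2
white [255. 164.] [462.  123.7] [38.  38.5] 82.3
white [358.  92.] [517.6 219.3] [27.3 26.2] 24.9
grey [267. 330.] [523.  -17.8] [498.7  85.1] 18.8
grey [252. 254.] [494.5  56. ] [165.4  66.3] 26.0
grey [ 96. 258.] [356.9 -15.2] [165.8  88.3] 25.7
grey [429. 235.] [624.5 132. ] [131.5  95. ] 40.5
grey [253. 168.] [461.3 124.2] [17.  21.2] 24.9
```

View pics/w6.png

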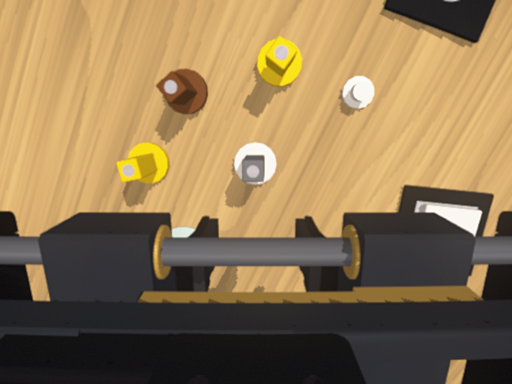

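The small gauge is at (255,164). Its grip is square with the jaws (24.9°), the look-alikes are clear of the fingers, and it is centred at (462,124).

Emit:
{"method": "servo_tool", "body": {"plan": [[0.5,[1.1,-0.1,0],[-1.1,-0.3,0]],[0.5,[1.1,-0.2,0],[-1.1,-0.3,0]],[0.5,[0,0,2],[0,0,0]],[0.5,[0,0,2],[0,0,0]],[0.5,[0,0,0],[0,0,0]],[0.5,[0,0,0],[0,0,0]]]}}

```text
time_s: 15.58
tool_pos: [0.4687, 0.127, 0.085]
tool_rot: [179.6, -0.5, 114.6]
force: [0.4, 0.4, 0.1]
grip_width: 0.0433
```

```bash
python3 go.py .4622 .124 .018 114.9
```

```text
t 15.58 pos [0.4687 0.127  0.085 ] rot [179.65  -0.48 114.57] w 0.0433 F [0.4 0.4 0.1] q7 [ 38.  12. -60. 114.  11.  60.  -3.]
turn [ 0.4 -0.5 -0.3] shift now [-0.06 -0.75  6.69] shift after turn [-0.   -0.71  6.7 ]
```

Emit:
{"method": "servo_tool", "body": {"plan": [[0.5,[0,-0.7,1],[0.3,-0.4,0]],[0.5,[0,0,2],[0,0,0]],[0.5,[0,0,1.8],[0,0,0]],[0.5,[0,0,0],[0,0,0]],[0.5,[0,0,0],[0,0,0]]]}}

```text
time_s: 16.0
tool_pos: [0.4649, 0.1252, 0.037]
tool_rot: [179.8, -0.1, 114.5]
force: [0.6, 0.4, -0.5]
grip_width: 0.0435
```

```bash
python3 go.py .4622 .124 .016 114.9
```

```text
t 16.0 pos [0.4649 0.1252 0.037 ] rot [ 1.7977e+02 -1.2000e-01  1.1453e+02] w 0.0435 F [ 0.6  0.4 -0.5] q7 [ 35.  16. -58. 117.  17.  55.  -7.]
turn [ 0.2 -0.1 -0.4] shift now [ 0.  -0.3  2.1] shift after turn [ 0.01 -0.3   2.1 ]
```

Emit:
{"method": "servo_tool", "body": {"plan": [[0.5,[0,-0.4,1.0],[0.2,0,0]],[0.5,[0,0,0.9],[0,0,0]],[0.5,[0,0,0],[0,0,0]],[0,[0,0,0],[0,0,0]],[0,[0,0,0],[0,0,0]],[0,[0,0,0],[0,0,0]],[0,[0,0,0],[0,0,0]],[0,[0,0,0],[0,0,0]],[0,[0,0,0],[0,0,0]],[0,[0,0,0],[0,0,0]]]}}

```text
time_s: 16.83
tool_pos: [0.4637, 0.1234, 0.0199]
tool_rot: [179.7, 0.0, 114.5]
force: [-0.8, -0.6, -1.2]
grip_width: 0.0178
```

```bash
python3 go.py .5445 .3398 .12 122
```

```text
t 16.83 pos [0.4637 0.1234 0.0199] rot [1.7971e+02 5.0000e-02 1.1446e+02] w 0.0178 F [-0.8 -0.6 -1.2] q7 [ 34.  18. -57. 118.  19.  53.  -9.]
turn [ 0.3  0.1 -7.5] shift now [16.35 16.36 -9.94] shift after turn [ 14.07  18.32 -10.01]
```

Emit:
{"method": "servo_tool", "body": {"plan": [[0,[0,0,-2],[0,0,0]],[0,[0,0,-3],[0,0,0]],[0,[0,0,-3],[0,0,0]],[0,[0,0,-2],[0,0,0]],[0,[2.5,2.5,0],[0,0,0]],[0,[2.5,2.5,0],[0,0,0]],[0,[2.5,2.5,0],[0,0,0]],[0,[2.5,2.5,0],[0,0,0]],[0,[2.5,2.5,0],[0,0,0]],[0,[2.5,2.5,0],[0,0,0]],[0,[1.2,1.2,0],[0,0,0]],[0,[0,0,0],[0,0,0]],[0,[0,0,0],[0,0,0]]]}}

```text
time_s: 17.92
tool_pos: [0.5514, 0.3365, 0.1213]
tool_rot: [179.9, 0.6, 113.3]
force: [0.6, -0.2, -1.1]
grip_width: 0.0178
```

```bash
python3 go.py .5445 .3398 .04 114.5
```

```text
t 17.92 pos [0.5514 0.3365 0.1213] rot [179.89   0.58 113.31] w 0.0178 F [ 0.6 -0.2 -1.1] q7 [  7.  32. -55.  89.  28.  73. -30.]
turn [ 0.1  0.6 -1.2] shift now [ 0.66 -0.52  8.12] shift after turn [ 0.59 -0.49  8.13]
```

Emit:
{"method": "servo_tool", "body": {"plan": [[0,[0.7,-0.5,1],[0,0.5,0]],[0,[0,0,2.5],[0,0,0]],[0,[0,0,2.5],[0,0,0]],[0,[0,0,1.8],[0,0,0]],[0,[0,0,0],[0,0,0]],[0,[0,0,0],[0,0,0]]]}}

```text
time_s: 18.42
tool_pos: [0.5412, 0.3328, 0.0388]
tool_rot: [-179.9, 0.3, 112.9]
force: [-0.0, 0.1, -1.0]
grip_width: 0.0178
```

```bash
python3 go.py .5445 .3398 .026 114.5
```

```text
t 18.42 pos [0.5412 0.3328 0.0388] rot [-179.95    0.27  112.94] w 0.0178 F [-0.   0.1 -1. ] q7 [  6.  36. -53.  95.  31.  65. -33.]
turn [-0.1  0.3 -1.6] shift now [0.53 0.58 1.27] shift after turn [0.51 0.59 1.28]
```

Emit:
{"method": "servo_tool", "body": {"plan": [[0,[0.5,0.6,0.3],[0,0.2,0]],[0,[0,0,0.5],[0,0,0]],[0,[0,0,0.3],[0,0,0]],[0,[0,0,0],[0,0,0]]]}}

```text
time_s: 18.75
tool_pos: [0.5469, 0.3383, 0.03]
tool_rot: [179.8, 0.1, 112.7]
force: [0.2, -0.1, -0.6]
grip_width: 0.0179
```

```bash
python3 go.py .5445 .3398 .024 113
```

```text
t 18.75 pos [0.5469 0.3383 0.03  ] rot [1.7984e+02 1.1000e-01 1.1273e+02] w 0.0179 F [ 0.2 -0.1 -0.6] q7 [  5.  37. -52.  94.  32.  65. -33.]
turn [ 0.2  0.1 -0.3] shift now [ 0.23 -0.16  0.6 ] shift after turn [ 0.23 -0.16  0.6 ]
```

Emit:
{"method": "servo_tool", "body": {"plan": [[0,[0.2,-0.2,0.4],[0.1,0,0]],[0,[0,0,0.4],[0,0,0]]]}}

```text
time_s: 18.92
tool_pos: [0.5448, 0.3402, 0.0253]
tool_rot: [179.8, 0.2, 112.7]
force: [-10.2, -8.5, 32.1]
grip_width: 0.0178
```

Emit:
{"method": "servo_tool", "body": {"plan": [[0,[0,0,0.4],[0,0,0]]]}}

```text
time_s: 19.0
tool_pos: [0.5448, 0.3402, 0.0253]
tool_rot: [179.9, 0.3, 112.7]
force: [-8.5, -9.6, 30.5]
grip_width: 0.0177
```

Emit:
{"method": "servo_tool", "body": {"plan": [[0,[0,0,-0.1],[0,0,0]],[0.5,[0,0,0],[0,0,0]],[0.5,[0,0,0],[0,0,0]],[0.5,[0,0,0],[0,0,0]],[0.5,[0,0,0],[0,0,0]],[0.5,[0,0,0],[0,0,0]],[0.5,[0,0,-2],[0,0,0]],[0.5,[0,0,-4],[0,0,0]],[0.5,[0,0,-4],[0,0,0]],[0.5,[0,0,-2],[0,0,-2]],[0.5,[0,0,0],[0,0,-2]],[0.5,[0,0,0],[0,0,0]]]}}

```text
time_s: 20.0
tool_pos: [0.5422, 0.3412, 0.1493]
tool_rot: [-179.9, 0.3, 117.0]
force: [0.2, 0.0, 0.0]
grip_width: 0.0434
```

```bash
python3 go.py .394 .313 .13 116.6;python3 w.py pics/w7.png
```

```text
t 20.0 pos [0.5422 0.3412 0.1493] rot [-179.86    0.26  116.95] w 0.0434 F [0.2 0.  0. ] q7 [  7.  31. -57.  88.  27.  76. -26.]
turn [-0.1  0.3  0.4] shift now [  4.21 -14.49   1.95] shift after turn [  4.11 -14.52   1.93]
white [256. 180.] [543.6 342.1] [45.4 38.2] 24.3
white [108. 139.] [394.6 312.6] [66.9 66.7] 39.8
grey [ 82. 330.] [448.3 123.5] [184.6  13.9] 30.2
grey [255. 255.] [572.6 282.9] [181.6  73.1] 27.1
grey [424. 251.] [718.4 359.4] [173.9  81.3] 20.9
grey [256. 305.] [610.6 241.6] [543.4 128.6] 10.1
grey [ 98. 142.] [401.1 316.3] [33.9 18.2] 26.5
grey [262. 177.] [539.8 347.6] [73. 73.] 6.6
```

Emit:
{"method": "servo_tool", "body": {"plan": [[0.5,[0.9,-3.2,0],[0,0,0]],[0.5,[0.9,-3.2,0],[0,0,0]],[0.5,[0.9,-3.2,0],[0,0,0]],[0.5,[0.7,-2.2,0],[0,0,0]],[0.5,[0.5,-1.3,0],[0,0,0]],[0.5,[0,0,0],[0,0,0]],[0.5,[0,0,0],[0,0,0]]]}}

```text
time_s: 20.63
tool_pos: [0.4004, 0.3126, 0.14]
tool_rot: [-179.1, 0.2, 116.2]
force: [0.3, -0.0, 0.5]
grip_width: 0.0436
```

```bash
python3 go.py .394 .313 .05 116.6;python3 w.py pics/w8.png
```

```text
t 20.63 pos [0.4004 0.3126 0.14  ] rot [-179.15    0.2   116.22] w 0.0436 F [ 0.3 -0.   0.5] q7 [ 19.  15. -67. 107.  14.  69. -26.]
turn [-0.9  0.2 -0.4] shift now [ 0.35 -0.42  9.01] shift after turn [ 0.33 -0.55  9.  ]
white [251. 178.] [393.2 312.2] [66.5 66.4] 88.5
grey [285. 329.] [465.7 178.7] [532.5  93.5] 20.7
grey [257. 254.] [426.6 257.5] [175.4  70.6] 26.8
grey [ 97. 260.] [284.3 180.8] [170.8  93.3] 26.5
grey [417. 233.] [557.8 350.2] [161.1 109.9] 26.7
```

View pics/w8.png

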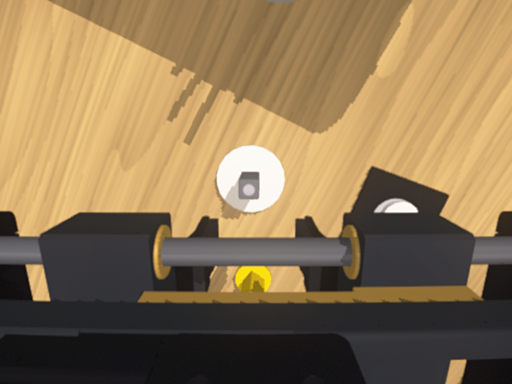

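The big gauge is at (251,178), centred at (393,312), with its grip square to the jaws. Going down.

Emit:
{"method": "servo_tool", "body": {"plan": [[0.5,[0.3,-0.5,1],[-0.5,0,0]],[0.5,[0,0,3],[-0.4,0,0]],[0.5,[0,0,3],[0,0,0]],[0.5,[0,0,2],[0,0,0]],[0.5,[0,0,0],[0,0,0]],[0.5,[0,0,0],[0,0,0]]]}}

```text
time_s: 21.18
tool_pos: [0.4023, 0.315, 0.0468]
tool_rot: [179.7, -0.2, 115.7]
force: [-0.0, 0.4, 0.6]
grip_width: 0.0438
```

```bash
python3 go.py .3932 .3125 .017 116.6
```

```text
t 21.18 pos [0.4023 0.315  0.0468] rot [179.71  -0.18 115.72] w 0.0438 F [-0.   0.4  0.6] q7 [ 13.  22. -62. 112.  22.  59. -33.]
turn [ 0.3 -0.2 -0.9] shift now [ 0.16 -0.94  2.98] shift after turn [ 0.18 -0.92  2.98]
```

Emit:
{"method": "servo_tool", "body": {"plan": [[0.5,[0.2,-0.9,0],[0.2,-0.1,-0.9]],[0.5,[0,-0.2,0.8],[0,0,0]],[0.5,[0,0,1.0],[0,0,0]],[0.5,[0,0,0.7],[0,0,0]],[0.5,[0,0,0],[0,0,0]]]}}

```text
time_s: 21.6
tool_pos: [0.3941, 0.3138, 0.0233]
tool_rot: [179.6, -0.2, 116.6]
force: [-1.7, -0.1, 0.4]
grip_width: 0.0435
```

```bash
python3 go.py .3932 .3125 .017 116.6
```

```text
t 21.6 pos [0.3941 0.3138 0.0233] rot [ 1.7960e+02 -1.5000e-01  1.1658e+02] w 0.0435 F [-1.7 -0.1  0.4] q7 [ 12.  23. -61. 114.  24.  56. -34.]
turn [ 0.4 -0.2 -0. ] shift now [-0.08 -0.15  0.63] shift after turn [-0.08 -0.14  0.63]
```

Emit:
{"method": "servo_tool", "body": {"plan": [[0.5,[0,-0.2,0.5],[0.2,0,0]],[0.5,[0,0,0.3],[0,0,0]],[0,[0,0,0],[0,0,0]],[0,[0,0,0],[0,0,0]],[0,[0,0,0],[0,0,0]],[0,[0,0,0],[0,0,0]],[0,[0,0,0],[0,0,0]],[0,[0,0,0],[0,0,0]],[0,[0,0,0],[0,0,0]]]}}

```text
time_s: 22.35
tool_pos: [0.393, 0.3134, 0.0152]
tool_rot: [179.7, -0.1, 116.6]
force: [-0.2, 0.0, -1.3]
grip_width: 0.0175
```

```bash
python3 go.py .560 0 .15 116.6
```

```text
t 22.35 pos [0.393  0.3134 0.0152] rot [ 1.7972e+02 -1.4000e-01  1.1657e+02] w 0.0175 F [-0.2  0.  -1.3] q7 [ 11.  24. -60. 115.  25.  55. -35.]
turn [ 0.3 -0.1 -0. ] shift now [-35.46   0.98 -13.56] shift after turn [-35.5    0.9  -13.48]
```

Emit:
{"method": "servo_tool", "body": {"plan": [[0,[0,0,-2],[0,0,0]],[0,[0,0,-3],[0,0,0]],[0,[0,0,-4],[0,0,0]],[0,[0,0,-4],[0,0,0]],[0,[-2.5,0.1,0],[0,0,0]],[0,[-3.5,0.1,0],[0,0,0]],[0,[-3.5,0.1,0],[0,0,0]],[0,[-3.5,0.1,0],[0,0,0]],[0,[-3.5,0.1,0],[0,0,0]],[0,[-3.5,0.1,0],[0,0,0]],[0,[-3.5,0.1,0],[0,0,0]],[0,[-3.5,0.1,0],[0,0,0]],[0,[-3.5,0.1,0],[0,0,0]],[0,[-2,0.1,0],[0,0,0]],[0,[0,0,0],[0,0,0]]]}}

```text
time_s: 23.6
tool_pos: [0.5541, 0.0167, 0.1518]
tool_rot: [179.6, 0.3, 117.2]
force: [-0.5, -0.6, -0.8]
grip_width: 0.0174
```

```bash
python3 go.py .5365 -.3726 .14 116.6
```

```text
t 23.6 pos [0.5541 0.0167 0.1518] rot [179.6    0.26 117.19] w 0.0174 F [-0.5 -0.6 -0.8] q7 [ 46.  17. -58. 101.  16.  70.  10.]
turn [0.4 0.3 0.6] shift now [-33.82 -19.37   1.2 ] shift after turn [-34.02 -19.01   1.18]
```

Emit:
{"method": "servo_tool", "body": {"plan": [[0,[-2,-1.1,0],[0,0,0]],[0,[-3.1,-1.8,0],[0,0,0]],[0,[-3.1,-1.8,0],[0,0,0]],[0,[-3.1,-1.8,0],[0,0,0]],[0,[-3.1,-1.8,0],[0,0,0]],[0,[-3.1,-1.8,0],[0,0,0]],[0,[-3.1,-1.8,0],[0,0,0]],[0,[-3.1,-1.8,0],[0,0,0]],[0,[-3.1,-1.8,0],[0,0,0]],[0,[-3.1,-1.8,0],[0,0,0]],[0,[-2,-1.1,0],[0,0,0]],[0,[0,0,0],[0,0,0]],[0,[0,0,0],[0,0,0]]]}}

```text
time_s: 24.68
tool_pos: [0.5414, -0.3454, 0.1488]
tool_rot: [179.2, -0.4, 118.6]
force: [-0.5, 0.5, -0.7]
grip_width: 0.0181
```

```bash
python3 go.py .5365 -.3726 .045 117
```

```text
t 24.68 pos [ 0.5414 -0.3454  0.1488] rot [179.19  -0.42 118.57] w 0.0181 F [-0.5  0.5 -0.7] q7 [ 67.  27. -49.  88.  20.  73.  45.]
turn [ 0.8 -0.4  1.6] shift now [-2.23 -1.88 10.33] shift after turn [-2.2  -1.67 10.38]
```

Emit:
{"method": "servo_tool", "body": {"plan": [[0,[-1.1,-0.9,0],[0.4,-0.2,0.8]],[0,[-1.1,-0.8,1],[0.4,-0.2,0.8]],[0,[0,0,3],[0,0,0]],[0,[0,0,3],[0,0,0]],[0,[0,0,2],[0,0,0]],[0,[0,0,0],[0,0,0]],[0,[0,0,0],[0,0,0]]]}}

```text
time_s: 25.27
tool_pos: [0.5402, -0.3688, 0.0551]
tool_rot: [180.0, 0.1, 117.3]
force: [0.8, -0.8, -0.7]
grip_width: 0.0178
```

```bash
python3 go.py .5365 -.3726 .02 117; python3 w.py pics/w9.png
```

```text
t 25.27 pos [ 0.5402 -0.3688  0.0551] rot [1.8000e+02 1.3000e-01 1.1732e+02] w 0.0178 F [ 0.8 -0.8 -0.7] q7 [ 65.  33. -45.  92.  25.  65.  42.]
turn [0.  0.1 0.3] shift now [-0.16 -0.5   3.51] shift after turn [-0.17 -0.5   3.51]
white [253. 201.] [ 537.2 -363.6] [79.7 55.4] 26.6
white [328.   7.] [ 521.8 -233. ] [26.3 11.5] 27.9
grey [253. 324.] [ 581.2 -442.4] [354.5  66.6] 27.3
grey [256. 255.] [ 549.5 -383.8] [58.2 49.9] 27.3
grey [400. 251.] [ 631.9 -338.8] [134.6  48.3] 26.9
grey [170. 223.] [ 494.1 -402.5] [205.1  85.6] 51.0
```

View pics/w9.png

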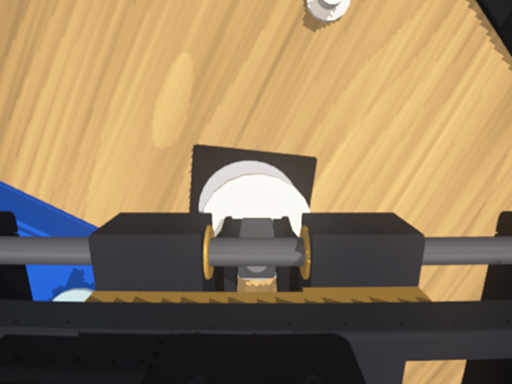

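The big gauge is over its figure, which shows as a crescent at the left at (205,200). That matches the 5 mm still to go along the tool's −y.

Emit:
{"method": "servo_tool", "body": {"plan": [[0,[-0.2,-0.5,0.5],[0,0,0]],[0,[0,0,1],[0,0,0]],[0,[0,0,0.9],[0,0,0]],[0,[0,0,0],[0,0,0]],[0,[0,0,0],[0,0,0]]]}}

```text
time_s: 25.73
tool_pos: [0.5392, -0.3743, 0.0339]
tool_rot: [179.8, 0.5, 117.4]
force: [0.2, 0.3, -1.3]
grip_width: 0.0178
```

```bash
python3 go.py .5365 -.3726 .02 117
```

```text
t 25.73 pos [ 0.5392 -0.3743  0.0339] rot [179.85   0.52 117.35] w 0.0178 F [ 0.2  0.3 -1.3] q7 [ 65.  35. -44.  93.  26.  63.  42.]
turn [0.2 0.5 0.4] shift now [ 0.29 -0.17  1.38] shift after turn [ 0.28 -0.16  1.39]
```

Emit:
{"method": "servo_tool", "body": {"plan": [[0,[0.2,-0.3,0.4],[0.1,0.4,0]],[0,[0,0,0.4],[0,0,0]],[0,[0,0,0.3],[0,0,0]]]}}

```text
time_s: 25.98
tool_pos: [0.5362, -0.3745, 0.0235]
tool_rot: [179.9, 0.2, 117.3]
force: [0.1, 0.4, -2.4]
grip_width: 0.018
```

Emit:
{"method": "servo_tool", "body": {"plan": [[0,[0,0,0.4],[0,0,0]]]}}

```text
time_s: 26.07
tool_pos: [0.5364, -0.375, 0.0205]
tool_rot: [179.9, 0.3, 117.3]
force: [-9.4, 2.9, 28.8]
grip_width: 0.0179
```

Contact. Releasing, then lifting and backing away for the final check.

Emit:
{"method": "servo_tool", "body": {"plan": [[0,[0,0,-0.1],[0,0,0]],[0.5,[0,0,0],[0,0,0]],[0.5,[0,0,0],[0,0,0]],[0.5,[0,0,0],[0,0,0]],[0.5,[0,0,0],[0,0,0]],[0.5,[0,0,0],[0,0,0]],[0.5,[0,0,-2],[0,0,0]],[0.5,[0,0,-4],[0,0,0]],[0.5,[0,0,-4],[0,0,0]],[0.5,[0,0,-4],[0,0,0]],[0.5,[-2,-3,-1],[0,0,0]],[0.5,[-2,-3,0],[0,0,0]],[0.5,[-2,-3,0],[0,0,0]],[0.5,[-2,-3,0],[0,0,0]],[0.5,[-2,-3,0],[0,0,0]],[0.5,[-3,-1,0],[0,0,0]],[0.5,[-3,0,0],[0,0,0]],[0.5,[0,0,0],[0,0,0]]]}}

```text
time_s: 27.57
tool_pos: [0.4654, -0.596, 0.1775]
tool_rot: [-179.9, 0.3, 117.8]
force: [-0.6, 1.0, -1.1]
grip_width: 0.0437
```

```bash
cat > f.py <<'E'
from h import *
c=cam('top'); im=c['image']; hsv=cv2.cvtColor(im,cv2.COLOR_BGR2HSV)
# plate is brighter than the figure: Otsu-free fixed threshold on value
T=dict(small=(543.9,339.8),square=(655.3,138.1),oval=(635,-143.2),big=(535.9,-372.6))
for (k,t),(u,v) in zip(T.items(),((118,196),(201,148),(319,154),(415,194))):
    V=hsv[v-26:v+27,u-26:u+27,2]; g=(V>150).astype(np.uint8)
    for th in (125,140,155):
        cs=cv2.findContours(np.uint8(V>th)&np.uint8(hsv[v-26:v+27,u-26:u+27,1]<70),cv2.RETR_EXTERNAL,cv2.CHAIN_APPROX_NONE)[0]
        if not cs: continue
        x=max(cs,key=cv2.contourArea)[:,0]+[u-26,v-26]
        r=cv2.minAreaRect(cv2.convexHull((ray(c,x,.014)[:,:2]*1000).astype(np.float32)))
        print(k,th,np.round(r[0],1),np.round(r[1],1),round(r[2],1),'off',np.round(np.array(r[0])-t,1))
print('lens',[ray(c,p,0)[0].round(3) for p in ((258,240),(262,170))], env.get_obs()['tool_pos'].round(3), env.get_obs()['force'].round(1))
cv2.imwrite('pics/f.png',cv2.resize(im[110:290,90:450],None,fx=2.2,fy=2.2,interpolation=2))
s=cam('scene')['image']; cv2.imwrite('pics/fs.png',cv2.resize(s[100:320,150:390],None,fx=2.7,fy=2.7,interpolation=2))
E
python3 f.py
```

```text
small 125 [531.  344.4] [27.5  6.9] 83.0 off [-12.9   4.6]
small 140 [530.8 344.3] [22.9  6.6] 83.0 off [-13.1   4.5]
small 155 [528.1 345.2] [0. 0.] 0.0 off [-15.8   5.4]
square 125 [656.4 140.6] [51.2 53.7] 18.7 off [1.1 2.5]
square 140 [656.4 140.8] [50.3 52.1] 18.0 off [1.1 2.7]
square 155 [649.5 161.1] [0. 0.] 0.0 off [-5.8 23. ]
oval 125 [ 641.4 -140.7] [40.3 75.6] 70.3 off [6.4 2.5]
oval 140 [ 641.  -140.6] [38.9 73.3] 70.3 off [6.  2.6]
big 125 [ 537.4 -373.9] [62.  64.8] 87.5 off [ 1.5 -1.3]
big 140 [ 536.9 -373.1] [61.1 64.6] 82.3 off [ 1.  -0.5]
lens [array([0.435, 0.005, 0.   ]), array([ 0.6  , -0.007,  0.   ])] [ 0.465 -0.594  0.178] [-0.9  0.5  0.3]
```

View pics/f.png

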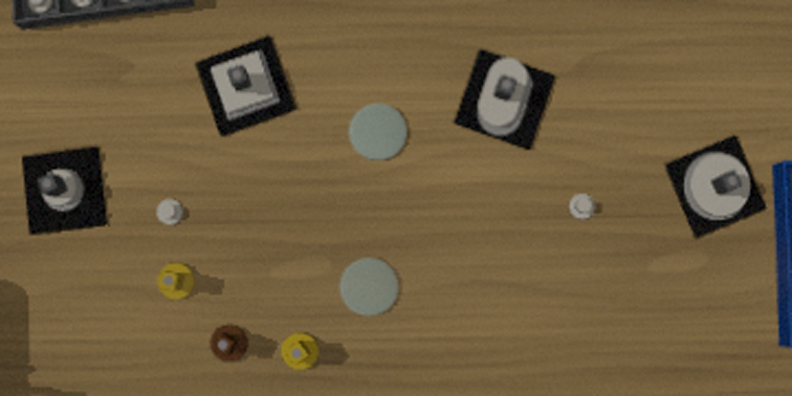

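View pics/fs.png

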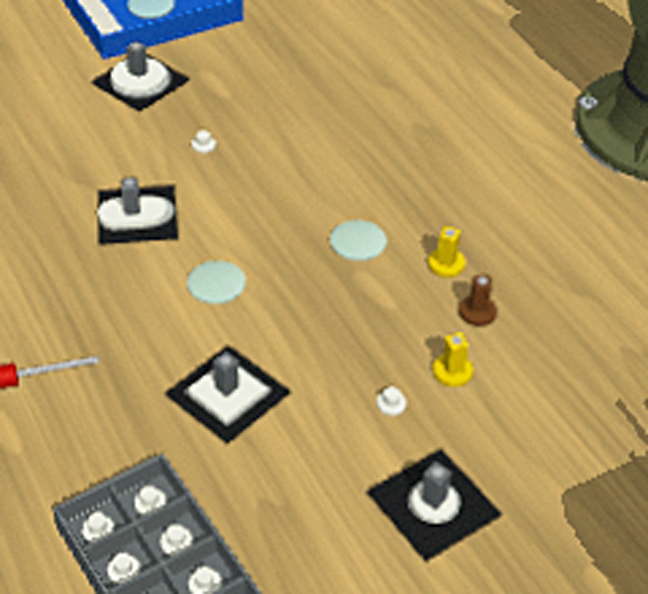

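```bash
python3 -c "
from cell import env; print(env.get_obs()['time_s'],env.get_obs()['force']); print(env.sign_off())"
```

```text
27.6667 [ 0.04838321  0.7473295  -0.70874821]
the job is handed in; nothing more can be done
None
```

All four gauges are standing upright on their own rests and released, and I handed the job in at 27.7 s of the 99 s allowed. Each was set down with a light press (about 30 N at the wrist), and none was dropped or tipped.

| Gauge | Offset from figure centre (limit 12 mm) | Turn against its figure (limit 0.26 rad, about 15°) |
|---|---|---|
| Big round | about 2 mm | any |
| Square | about 3 mm | under 1° |
| Oval | about 4–7 mm | under 1° |
| Small round | about 3 mm | any |

- **Oval:** the checks disagreed. The final top view says 6–7 mm, while the wrist view and the tool position at release say 3–4 mm. Both are inside the limit.
- **Small round:** the final top-view measurement failed because the gauge's shadow split the mask. The 3 mm comes from the tool position at release and the wrist view, and the final scene picture also shows it centred.
- **Left alone:** in the final pictures the two lenses and the yellow and brown look-alikes look unmoved. I judged that by eye and did not re-measure them. The arm is clear of everything.

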